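# Tip the tall carton onto the checkout scanner

### The job

Scan the tall carton at the farm-shop checkout without gripping or lifting it (left and right are the robot's own). With the fingers, gently slide it, still standing, until it stands wholly on the left end of the scanner's steel plate, then push it high on its left broad face so that it topples to the right and lands barcode down, lying flat and wholly on the plate with the whole barcode over the glass. Leave everything else on the counter where it is, and do not let the carton fall anywhere but on the plate.

Things in the scene. Friction and masses are not known exactly. Their poses are not given: they have to be found in the camera images.
- scanner: drop-in checkout scanner, fixed, flush with the counter (things slide freely across its edge): flat bare-steel plate, 300 mm along its own x, 360 along its own y, thin black gasket round it, dark square glass 170 x 170 mm in its middle. Origin: centre of the glass, on the surface. x points away from the robot, y to the robot's left, give or take 9 degrees
- carton: the tall cardboard carton, rigid, about 0.4 kg evenly spread: 130 mm along its own x, 60 along its own y, 190 tall, standing left of the plate. Origin: centre of its underside; z to its top, -y to the broad face with the barcode (turned roughly to the plate), +y to the broad face to be pushed. Over 30 N from the fingers dents it
- barcode (a point): centre of the white barcode patch (44 mm along the carton's x by 32 mm) in the middle of the barcode face, 95 mm above the foot
- foot_edge (a point): middle of the carton's lower edge on the barcode side, 30 mm from its origin towards its -y. Pushed below about 40 mm the carton slides; pushed above about 150 mm it tips over this edge, falls by itself past about 17 degrees, and comes to lie with its centre about 95 mm to the right of where this edge stood, give or take 20 mm
- corner0 (a point): a corner of the carton's barcode face (the face towards its own -y): at the foot, own -x side
- corner1 (a point): a corner of the carton's barcode face (the face towards its own -y): at the foot, own +x side
- corner2 (a point): a corner of the carton's barcode face (the face towards its own -y): at the top, own -x side
- corner3 (a point): a corner of the carton's barcode face (the face towards its own -y): at the top, own +x side
- jam_jar: bystander, leave alone: jam jar, 70 mm across, 94 tall, standing. Origin: centre of its underside
- syrup_bottle: bystander, leave alone: dark syrup bottle, 60 mm across, 168 tall, standing. Origin: centre of its underside
- peach_basket: bystander, leave alone: square pint basket of peaches, 104 x 104 mm, 105 high. Origin: centre of its underside
- tea_carton: bystander, leave alone: small squat tea carton, 70 x 70 mm, 115 tall, standing. Origin: centre of its underside
- honey_jar: bystander, leave alone: honey jar, 76 mm across, 98 tall, standing. Origin: centre of its underside
- corn_a: bystander, leave alone: ear of corn in its husk lying along its own x, 200 mm long, 46 thick. Origin: centre of its underside
- corn_b: bystander, leave alone: second ear of corn, like the first. Origin: centre of its underside
Things that resemble listed ones, but are neither listed nor needed, are in the scene too. Of the things that look like the carton, take the one that is farthest to the robot's right at the start.

How it is judged:
By the outcome, as a careful person would: the job done as asked, in the order asked, and still so for the second after the job is handed in, with the robot touching nothing.
It also fails if it takes over 48 s, if anything falls off the work surface, if the arm or the gripper's body presses on something with over 40 N, if the wrist force passes 120 N, or if a joint passes its speed limit or range.

### The arm

A 6-joint arm with a two-finger parallel gripper is mounted at the origin on the work surface. World frame = base frame: x ahead of the robot, y to its left, z up, the work surface at z = 0. Lengths are in m, angles in rad, forces in N, time in s.
With the tool pointing down it reaches from about 0.275 to 0.875 m from the base axis. Payload 12.5 kg.
Tool frame: the origin (TCP) lies at the very end of the fingers, on their centre line; the grasp point (between the pads) lies behind it (pinch_z is the y of the grasp point in the tool frame, in m); y points along the fingers, x is the direction in which the jaws open and shut, and the axes are right-handed (so a half turn about y gives the same grasp; the last joint's range is limited). The gripper opens to 85 mm and grips with 20 to 120 N. Pads are 22 mm wide; open, the fingers measure 114 mm over their backs; the gripper's body (76 mm by 85 mm) begins 54 mm behind the grasp point. The pads swing forward as they close: fully open they stand 13 mm farther back than shut.
Start: joints at [-1.393, 0.351, 1.652, -0, 1.139, -0.085], TCP at [0.143, -0.531, 0.231] pointing down, gripper open.
Joint ranges: [-2.75, 2.75], [-0.79, 2.1], [0.01, 2.65], [-1.57, 4.71], [0.07, 3.14], [-2.87, 2.87]. Speed limits (rad/s): [2.22, 2.22, 2.79, 3.14, 3.14, 3.14].

### API

Orientations are given as [roll, pitch, yaw] about the fixed x, y, z axes, in that order (R = Rz(yaw) Ry(pitch) Rx(roll)).
In Python, from rig import get_state, grab_frame, job_done, pinch_z gives the robot as it stands. The module is installed in compiled form; this text tells all that it offers.
- The arm moves only by the tool move_arm, never from a script. Its argument "commands" is a list that holds one entry, the list of rows, each a list of 4 numbers: the shift along the tool's x, y, z in mm, then the turn about the tool's y in rad. In form: [[[x, y, z, turn], ...]]. A call has 1 to 12 rows; each row is the pose to reach, as a shift and turn from the pose commanded when the call began, along the tool's axes at that moment; what a row does not reach only later rows make up. A row lasts 1/10 s, in which the tool goes at most 50 mm and 8.59 degrees, less where a joint would pass 70% of its speed; a pose out of reach is approached as far as the arm can. A call with a gripper value outside its range is refused whole. "claw" is the closure, from -1 (fully open) to 1 (shut), set as the call begins (left out, the last holds). The fingers move at their own pace and stop on an object; "grip_force" is the grip in N (left out, the last holds). Time passes only in rows, so rows that repeat a pose let the fingers close. It gives the time, the measured TCP pose, the force and the opening at its end, in the units of the state.
- get_state(): the state, without advancing time (a new reading comes with each control period).
- grab_frame(name): name is "scene" or "top" or "wrist"; returns a dict with "img" (400x640x3 uint8, red, green, blue), "z_map" (400x640 float32, m along the optical axis (not along the pixel's ray), 0 where there is no reading), "camera_matrix" (3x3 intrinsics, pixels), "pose" (4x4, takes a point from camera to world coordinates). Camera axes: x right, y up, looking along -z (the intrinsics and any distortion apply to the point x, -y, -z); pixel columns grow to the right and rows downward; lengths in m; the calibration is good to about 2 mm. A picture is of the moment at which its call begins.
- job_done(): hands the job in, once; it reports no verdict.
The state is a dict: "time_s": time; "joint_pos": joint angles; "joint_vel": joint speeds; "effort": joint torques, N m; "tcp_pos": TCP position; "ee_rot": TCP orientation; "force": force on the tool from outside, world axes, zero at the start; "moment": the same for the moment, N m; "opening": opening from 0.0 (shut) to 1.0 (fully open).
Only numpy, scipy, OpenCV 4.12 (cv2) and the standard library are available. Lean on these libraries where they do the work, as an engineer would, in place of code of your own. Each camera call takes 0.05 s, during which the arm holds its last target.

## Working session

There is one attempt and no reset: what is moved stays moved. The work goes in short steps, Python scripts to look and compute and a tool call to move; the robot and the scene stay as the last step left them, time stands still between calls to the robot, and variables do not carry over. Pictures are saved under pics/ and viewed, and the job is handed in when it is done.

Besides the shell and the picture viewer there is one more tool, called after ">>>" in YAML: its name, and indented under it one key for each argument. move_arm: Moves the arm, as the interface text tells. Its arguments: {"type":"object","properties":{"commands":{"type":"array"},"claw":{"type":"number"},"grip_force":{"type":"number"}},"required":["commands"]}

```bash
mkdir -p pics; cat > h.py <<'E'
import numpy as np, cv2
from rig import get_state, grab_frame, job_done, pinch_z
def snap(n,fn):
    f=grab_frame(n); cv2.imwrite('pics/'+fn+'.png',f['img'][:,:,::-1]); np.savez('pics/'+fn+'.npz',**f); return f
def load(fn): return dict(np.load('pics/'+fn+'.npz'))
def px(f,u,v,z=None):
    """pixel->world, using depth, or plane z=.."""
    K=f['camera_matrix'];P=f['pose']
    d=np.array([(u-K[0,2])/K[0,0],-(v-K[1,2])/K[1,1],-1.0])
    w=P[:3,:3]@d;o=P[:3,3]
    t=f['z_map'][int(v),int(u)] if z is None else (z-o[2])/w[2]
    return o+w*t
E
python3 - <<'E'
from h import *
print(get_state(),pinch_z)
for n in('scene','top','wrist'):
    f=snap(n,n+'0'); print(n,f['camera_matrix'].tolist(),f['pose'].round(3).tolist(),f.keys())
E
```

```text
{'time_s': 0.0, 'joint_pos': array([-1.39257225e+00,  3.51242464e-01,  1.65242270e+00, -3.67470487e-05,
        1.13912077e+00, -8.45966786e-02]), 'joint_vel': array([ 7.36132428e-04,  5.84412878e-04,  3.39735750e-05, -4.44562945e-04,
        1.78117656e-03,  1.40014133e-03]), 'effort': array([ 8.74289417e-04, -5.06103122e+01, -2.91408741e+01, -9.15562146e-05,
        4.51830027e-03,  1.99441683e-05]), 'tcp_pos': array([ 0.14285104, -0.53077643,  0.23075554]), 'ee_rot': array([-1.57072874e+00,  1.19183732e-03, -1.30796014e+00]), 'force': array([-0.71782585,  0.75336026, -0.68274518]), 'moment': array([ 0.02834517, -0.02991398,  0.03974187]), 'opening': 0.9986694523679991} -0.0187
scene [[472.35726265315395, 0.0, 310.6789057104589], [0.0, 472.35726265315395, 200.73205263466792], [0.0, 0.0, 1.0]] [[0.836, -0.387, 0.389, 1.044], [0.549, 0.591, -0.591, -0.778], [-0.001, 0.708, 0.707, 1.077], [0.0, 0.0, 0.0, 1.0]] dict_keys(['img', 'z_map', 'camera_matrix', 'pose'])
top [[381.1583892702095, 0.0, 323.9235488034499], [0.0, 381.1583892702095, 200.51346234816953], [0.0, 0.0, 1.0]] [[-0.014, 0.985, -0.17, 0.272], [-1.0, -0.016, -0.014, -0.023], [-0.017, 0.17, 0.985, 1.503], [0.0, 0.0, 0.0, 1.0]] dict_keys(['img', 'z_map', 'camera_matrix', 'pose'])
wrist [[297.28589866882584, 0.0, 323.9009683675115], [0.0, 297.28589866882584, 194.69659981248063], [0.0, 0.0, 1.0]] [[0.259, 0.913, 0.316, 0.224], [-0.966, 0.246, 0.082, -0.509], [-0.003, -0.326, 0.945, 0.373], [0.0, 0.0, 0.0, 1.0]] dict_keys(['img', 'z_map', 'camera_matrix', 'pose'])
```

View pics/scene0.png

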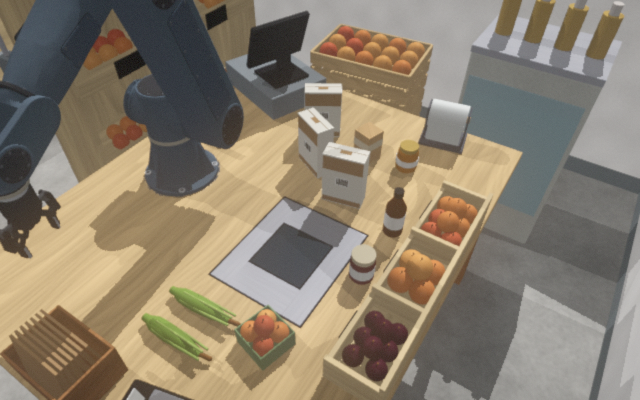

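View pics/top0.png

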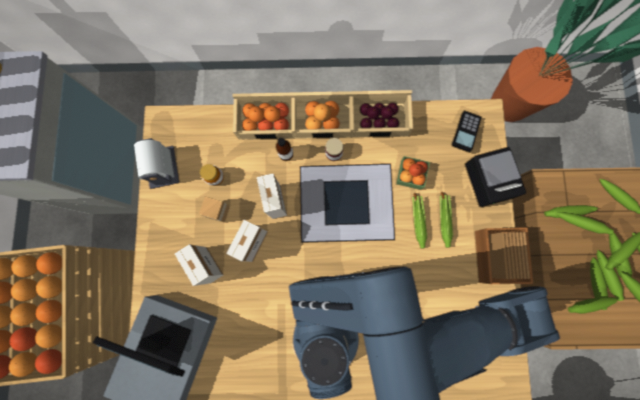

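```bash
python3 - <<'E'
from h import *
a=load('top0')['img'][130:290,160:420,::-1]; cv2.imwrite('pics/t_crop.png',cv2.resize(a,None,fx=3,fy=3,interpolation=cv2.INTER_CUBIC))
a=load('scene0')['img'][70:330,200:400,::-1]; cv2.imwrite('pics/s_crop.png',cv2.resize(a,None,fx=2.3,fy=2.3,interpolation=cv2.INTER_CUBIC))
for n in('top0','scene0'):
    f=load(n);K=f['camera_matrix'];P=f['pose']
    v,u=np.mgrid[0:400,0:640];z=f['z_map']
    d=np.stack([(u-K[0,2])/K[0,0]*z,-(v-K[1,2])/K[1,1]*z,-z],-1)
    W=d@P[:3,:3].T+P[:3,3]
    m=(abs(W[...,2]-.19)<.006)&(z>0)&(W[...,0]>.1)&(W[...,0]<.8)&(abs(W[...,1])<.6)
    nl,l,st,c=cv2.connectedComponentsWithStats(m.astype(np.uint8))
    for i in range(1,nl):
        if st[i,4]>60:
            q=W[l==i]; r=cv2.minAreaRect((q[:,:2]*1000).astype(np.float32)); print(n,c[i].round(),st[i,4],r,np.median(q[:,2]))
E
```

```text
top0 [268. 193.] 568 ((531.55712890625, 193.0716552734375), (130.76113891601562, 60.31793212890625), 12.50102424621582) 0.1885218271193333
top0 [242. 240.] 623 ((365.59356689453125, 280.84710693359375), (61.25856018066406, 127.84640502929688), 63.30098342895508) 0.18853626784612665
top0 [191. 264.] 638 ((284.8979797363281, 455.4762878417969), (130.4555206298828, 61.88593673706055), 32.56275177001953) 0.18820131069898116
scene0 [323.  88.] 416 ((284.5445556640625, 453.9059753417969), (129.37673950195312, 72.04114532470703), 32.299095153808594) 0.19142517376094786
scene0 [315. 121.] 502 ((365.86285400390625, 278.37646484375), (65.36550903320312, 135.5850830078125), 64.60419464111328) 0.19106709041062503
scene0 [346. 153.] 645 ((531.1040649414062, 192.04525756835938), (130.5146484375, 66.61285400390625), 12.264986038208008) 0.1910647279482922
```

View pics/t_crop.png

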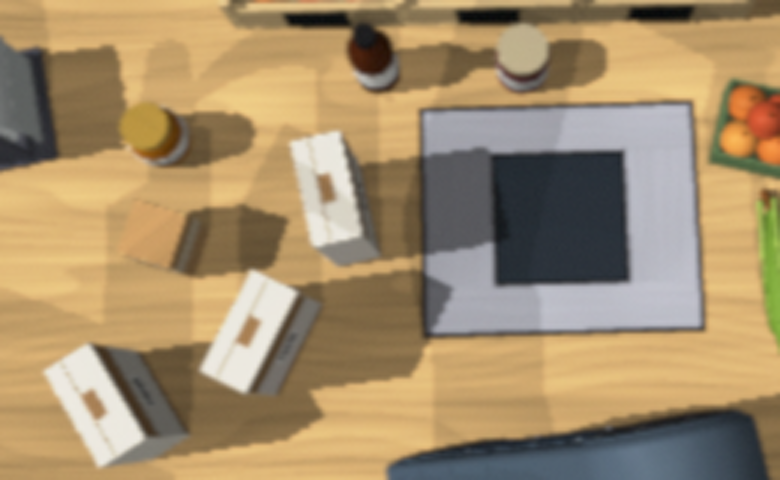

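View pics/s_crop.png

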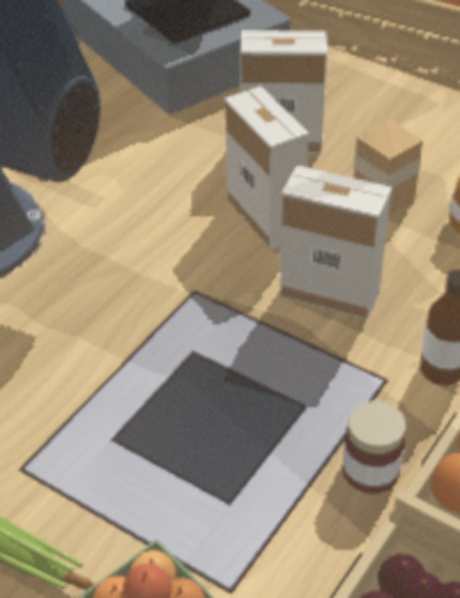

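```bash
python3 - <<'E'
from h import *
t=load('top0');s=load('scene0')
for nm,L in(('plate',[(421,109),(692,102),(704,328),(426,335)]),('glass',[(494,153),(625,151),(630,283),(496,284)])):
    for f,q in((t,[(a/3+160-.33,b/3+130-.33) for a,b in L]),):
        p=np.array([px(f,*x,z=0)[:2] for x in q]);print(nm,p.round(4).tolist(),p.mean(0), cv2.minAreaRect((p*1000).astype(np.float32)))
for nm,L in(('plate',[(195,293),(386,381),(230,590),(23,468)]),('glass',[(192,352),(305,406),(231,502),(114,439)])):
    p=np.array([px(s,a/2.3+200-.3,b/2.3+70-.3,z=0)[:2] for a,b in L]);print(nm,p.round(4).tolist(),p.mean(0), cv2.minAreaRect((p*1000).astype(np.float32)))
# objects cloud outline above 2cm
for f,n in((t,'top'),(s,'sc')):
    K=f['camera_matrix'];P=f['pose'];v,u=np.mgrid[0:400,0:640];z=f['z_map']
    d=np.stack([(u-K[0,2])/K[0,0]*z,-(v-K[1,2])/K[1,1]*z,-z],-1);W=d@P[:3,:3].T+P[:3,3]
    h=np.zeros((500,500),np.float32)
    m=(z>0)&(W[...,2]>.015)&(W[...,2]<.4)
    q=W[m];i=((0.85-q[:,0])*600).astype(int);j=((.45-q[:,1])*600).astype(int)
    ok=(i>=0)&(i<500)&(j>=0)&(j<500);np.maximum.at(h,(i[ok],j[ok]),q[ok,2]);np.save(n+'_h.npy',h)
h=np.maximum(np.load('top_h.npy'),np.load('sc_h.npy'))
im=cv2.applyColorMap((np.clip(h/.25,0,1)*255).astype(np.uint8),cv2.COLORMAP_JET)
for k in range(0,9):
    x=.85-.1*k-.05; cv2.line(im,(0,int((.85-x)*600)),(500,int((.85-x)*600)),(90,90,90));cv2.putText(im,'%.1f'%x,(0,int((.85-x)*600)),0,.4,(255,255,255))
    y=.4-.1*k; cv2.line(im,(int((.45-y)*600),0),(int((.45-y)*600),500),(90,90,90));cv2.putText(im,'%.1f'%y,(int((.45-y)*600),10),0,.4,(255,255,255))
cv2.imwrite('pics/h.png',im)
E
```

```text
plate [[0.6754, 0.0945], [0.6786, -0.2726], [0.3736, -0.2751], [0.3698, 0.0888]] [ 0.52432604 -0.09107814] ((524.1503295898438, -90.33781433105469), (305.6942138671875, 367.0531005859375), 0.48893237113952637)
glass [[0.6126, -0.0037], [0.6123, -0.1798], [0.4341, -0.1805], [0.4355, -0.0039]] [ 0.52360915 -0.09199913] ((523.336669921875, -92.11560821533203), (178.6852569580078, 176.5807342529297), 0.06470812857151031)
plate [[0.3703, 0.0912], [0.6746, 0.0944], [0.6759, -0.27], [0.372, -0.271]] [ 0.52321134 -0.08885601] ((523.1264038085938, -88.35081481933594), (304.2853088378906, 364.4512634277344), 0.2049582302570343)
glass [[0.4326, -0.003], [0.6081, 0.0003], [0.6114, -0.173], [0.4368, -0.1754]] [ 0.52222199 -0.08777126] ((521.988037109375, -87.99747467041016), (175.52915954589844, 173.39483642578125), 1.0752335786819458)
```

View pics/h.png

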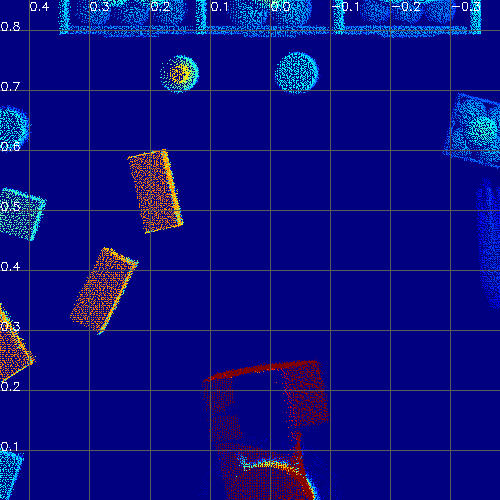

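```bash
python3 - <<'E'
from h import *
a=load('scene0')['img'][130:280,0:110,::-1]; a=cv2.resize(a,None,fx=3.5,fy=3.5,interpolation=cv2.INTER_CUBIC)
b=cv2.resize(load('wrist0')['img'][:,:,::-1],None,fx=.6,fy=.6)
c=np.zeros((525,780,3),np.uint8);c[:,:a.shape[1]]=a[:525];c[:240,390:774]=b;cv2.imwrite('pics/g.png',c)
s=load('scene0')
for u,v in((45,195),(30,205),(20,250),(55,228)): print(u,v,px(s,u,v))
E
```

```text
45 195 [ 0.13525325 -0.47295854  0.34358677]
30 205 [ 0.18055562 -0.52347902  0.38003824]
20 250 [ 0.16385822 -0.58202511  0.28199753]
55 228 [-0.13666329 -0.40279312  0.00055946]
```

View pics/g.png

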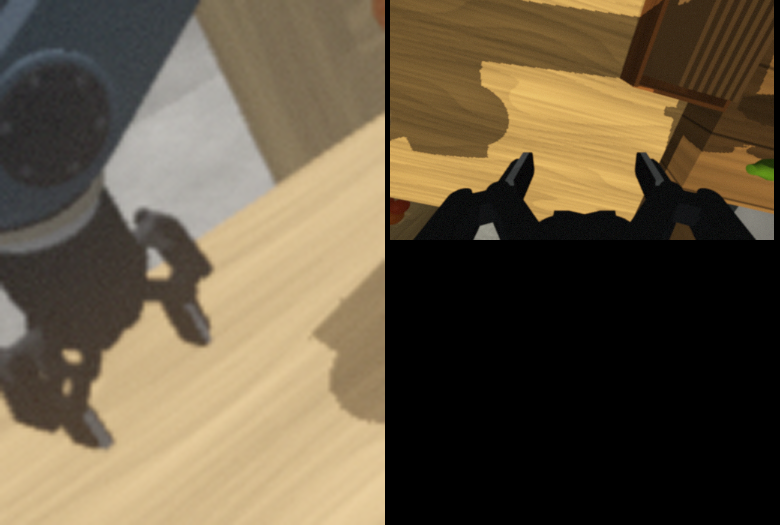

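```bash
python3 - <<'E'
from h import *
from scipy.spatial.transform import Rotation as R
T=np.array([0.14285104,-0.53077643,0.23075554]);M=R.from_euler('xyz',[-1.57072874e+00,1.19183732e-03,-1.30796014e+00]).as_matrix()
for n in('wrist0','scene0'):
    f=load(n);K=f['camera_matrix'];P=f['pose'];v,u=np.mgrid[0:400,0:640];z=f['z_map']
    d=np.stack([(u-K[0,2])/K[0,0]*z,-(v-K[1,2])/K[1,1]*z,-z],-1);W=d@P[:3,:3].T+P[:3,3]
    L=((W-T)@M)[z>0]
    L=L[(abs(L[:,0])<.12)&(abs(L[:,2])<.08)&(L[:,1]<.02)&(L[:,1]>-.2)]*1000
    print(n,len(L))
    for y in range(-180,20,10):
        q=L[(L[:,1]>=y)&(L[:,1]<y+10)]
        if len(q): print(y,len(q),'x',q[:,0].min().round(),q[:,0].max().round(),'z',q[:,2].min().round(),q[:,2].max().round())
E
```

```text
wrist0 38540
-100 1950 x -70.0 61.0 z 13.0 21.0
-90 12288 x -73.0 72.0 z -0.0 19.0
-80 8874 x -74.0 73.0 z -12.0 18.0
-70 8848 x -75.0 74.0 z -13.0 16.0
-60 1905 x -75.0 72.0 z -2.0 15.0
-50 1583 x -57.0 56.0 z -12.0 12.0
-40 1488 x -57.0 56.0 z -11.0 12.0
-30 1181 x -57.0 56.0 z -12.0 12.0
-20 423 x -55.0 53.0 z -11.0 12.0
scene0 2635
-180 220 x -33.0 35.0 z 1.0 41.0
-170 153 x -30.0 37.0 z -7.0 40.0
-160 151 x -29.0 37.0 z -8.0 39.0
-150 156 x -29.0 38.0 z -10.0 40.0
-140 136 x -32.0 37.0 z -13.0 39.0
-130 51 x -63.0 63.0 z -10.0 31.0
-120 259 x -70.0 68.0 z -12.0 22.0
-110 259 x -70.0 69.0 z -4.0 23.0
-100 181 x -73.0 70.0 z -10.0 21.0
-90 223 x -73.0 72.0 z -17.0 21.0
-80 209 x -72.0 73.0 z -14.0 20.0
-70 187 x -75.0 74.0 z -13.0 16.0
-60 50 x -69.0 57.0 z -9.0 14.0
-50 61 x -58.0 56.0 z -13.0 13.0
-40 71 x -59.0 55.0 z -10.0 14.0
-30 65 x -57.0 54.0 z -13.0 14.0
-20 18 x -50.0 49.0 z -8.0 12.0
```

>>> move_arm:
  commands:
    - [[-30, -20, 25, 0.05], [-65, -35, 55, 0.1], [-100, -40, 85, 0.15], [-135, -40, 115, 0.2], [-170, -40, 145, 0.263], [-205, -40, 174, 0.263], [-240, -40, 204, 0.263], [-275, -40, 234, 0.263], [-310, -40, 263, 0.263], [-345, -40, 293, 0.263], [-380, -40, 322, 0.263], [-412, -40, 350, 0.263]]
  claw: 0

```text
time_s: 1.35
tcp_pos: [0.3741, -0.0403, 0.2714]
ee_rot: [-1.57, -0.0, -1.571]
force: [0.1, -1.8, 0.6]
opening: 0.498
```

```bash
python3 - <<'E'
from h import *
s=get_state();print(s['time_s'],s['tcp_pos'],s['ee_rot'],s['joint_pos'],s['opening'],s['force'])
from scipy.spatial.transform import Rotation as R
f=snap('wrist','w1');T=s['tcp_pos'];M=R.from_euler('xyz',s['ee_rot']).as_matrix()
K=f['camera_matrix'];P=f['pose'];v,u=np.mgrid[0:400,0:640];z=f['z_map']
d=np.stack([(u-K[0,2])/K[0,0]*z,-(v-K[1,2])/K[1,1]*z,-z],-1);W=d@P[:3,:3].T+P[:3,3]
L=((W-T)@M)[z>0]
L=L[(abs(L[:,0])<.12)&(abs(L[:,2])<.08)&(L[:,1]<.02)&(L[:,1]>-.2)]*1000
for y in range(-140,20,5):
    q=L[(L[:,1]>=y)&(L[:,1]<y+5)]
    if len(q):
        k=q[abs(q[:,0])>abs(q[:,0]).max()-15]
        print(y,len(q),'x',q[:,0].min().round(),q[:,0].max().round(),'z',k[:,2].min().round(),k[:,2].max().round())
E
```

```text
1.35 [ 0.37414442 -0.04027722  0.27141679] [-1.57035652e+00 -9.86079705e-05 -1.57063886e+00] [-2.31128245e-01 -2.72234592e-02  2.00196869e+00  5.25924940e-06
  1.16639672e+00  1.33950852e+00] 0.4978497400551752 [ 0.11200765 -1.78009285  0.57660464]
-100 55 x -21.0 18.0 z 20.0 21.0
-95 1423 x -61.0 59.0 z 13.0 14.0
-90 4949 x -65.0 64.0 z 6.0 14.0
-85 5583 x -64.0 64.0 z -0.0 14.0
-80 5136 x -62.0 62.0 z -7.0 14.0
-75 3839 x -61.0 61.0 z -13.0 13.0
-70 2563 x -60.0 59.0 z -13.0 13.0
-65 2154 x -58.0 57.0 z -13.0 13.0
-60 4752 x -57.0 56.0 z -13.0 15.0
-55 1892 x -55.0 54.0 z -13.0 14.0
-50 1083 x -53.0 52.0 z 6.0 13.0
-45 461 x -44.0 42.0 z 6.0 14.0
-40 801 x -29.0 33.0 z -11.0 12.0
-35 512 x -36.0 34.0 z -12.0 12.0
-30 506 x -36.0 34.0 z -11.0 12.0
-25 443 x -36.0 34.0 z -11.0 12.0
-20 417 x -36.0 34.0 z -12.0 12.0
-15 360 x -35.0 34.0 z -11.0 12.0
-10 243 x -34.0 32.0 z -11.0 11.0
-5 74 x -28.0 26.0 z -11.0 11.0
```

```bash
python3 - <<'E'
from h import *
for n in('top0','scene0'):
    f=load(n);K=f['camera_matrix'];P=f['pose']
    v,u=np.mgrid[0:400,0:640];z=f['z_map']
    d=np.stack([(u-K[0,2])/K[0,0]*z,-(v-K[1,2])/K[1,1]*z,-z],-1)
    W=d@P[:3,:3].T+P[:3,3]
    for h in(.115,.098,.168):
      m=(abs(W[...,2]-h)<.006)&(z>0)&(W[...,0]>.3)&(W[...,0]<.8)&(abs(W[...,1])<.6)
      nl,l,st,c=cv2.connectedComponentsWithStats(m.astype(np.uint8))
      for i in range(1,nl):
        if st[i,4]>60:
            q=W[l==i]; r=cv2.minAreaRect((q[:,:2]*1000).astype(np.float32)); print(n,h,c[i].round(),st[i,4],cv2.boxPoints(r).round().tolist(),np.median(q[:,2]))
E
```

```text
top0 0.115 [480. 168.] 138 [[548.0, -576.0], [549.0, -604.0], [680.0, -597.0], [679.0, -568.0]] 0.11301571475285399
top0 0.115 [210. 208.] 323 [[450.0, 397.0], [517.0, 377.0], [536.0, 446.0], [469.0, 465.0]] 0.1135881054570016
top0 0.098 [333. 146.] 129 [[698.0, -10.0], [699.0, -71.0], [760.0, -71.0], [759.0, -9.0]] 0.09441295496811275
top0 0.098 [207. 171.] 185 [[593.0, 442.0], [633.0, 399.0], [677.0, 440.0], [637.0, 483.0]] 0.09668378146339873
top0 0.098 [415. 169.] 76 [[606.0, -341.0], [619.0, -377.0], [657.0, -364.0], [645.0, -327.0]] 0.0980236592411382
scene0 0.115 [369. 130.] 289 [[446.0, 394.0], [517.0, 372.0], [539.0, 445.0], [469.0, 467.0]] 0.1160114172564326
scene0 0.115 [311. 144.] 69 [[296.0, 250.0], [414.0, 222.0], [421.0, 250.0], [303.0, 277.0]] 0.11580024039242898
scene0 0.115 [345. 177.] 136 [[474.0, 151.0], [506.0, 106.0], [620.0, 187.0], [588.0, 232.0]] 0.11480070455275959
scene0 0.115 [396. 208.] 113 [[696.0, 146.0], [715.0, 111.0], [766.0, 137.0], [747.0, 172.0]] 0.11516380278162408
scene0 0.115 [100. 338.] 113 [[300.0, -594.0], [400.0, -600.0], [400.0, -590.0], [
[... 583 characters left out ...]
0]] 0.0973304196093926
scene0 0.098 [363. 254.] 368 [[685.0, -63.0], [746.0, -88.0], [771.0, -30.0], [710.0, -4.0]] 0.0955048897768126
scene0 0.098 [263. 324.] 195 [[602.0, -350.0], [626.0, -385.0], [662.0, -361.0], [638.0, -326.0]] 0.098887183929119
scene0 0.168 [332.  98.] 61 [[298.0, 435.0], [306.0, 423.0], [358.0, 458.0], [350.0, 470.0]] 0.16737897329343832
scene0 0.168 [316. 132.] 102 [[302.0, 280.0], [303.0, 221.0], [437.0, 222.0], [436.0, 281.0]] 0.16850390856395436
scene0 0.168 [343. 164.] 135 [[473.0, 153.0], [475.0, 142.0], [602.0, 171.0], [599.0, 182.0]] 0.16732125365105022
scene0 0.168 [399. 191.] 78 [[708.0, 159.0], [721.0, 130.0], [747.0, 141.0], [734.0, 170.0]] 0.1694574624668
```

>>> move_arm:
  commands:
    - [[-32, 0, 16, 0.03], [-64, 0, 32, 0.06], [-96, 0, 48, 0.09], [-128, 0, 64, 0.12], [-160, 0, 80, 0.14], [-192, 0, 96, 0.14], [-226, 0, 112, 0.14], [-260, 0, 128, 0.14], [-294, 0, 144, 0.14], [-328, 0, 160, 0.14], [-354, 0, 173, 0.14], [-354, 0, 173, 0.14]]
  claw: -1

```text
time_s: 2.6
tcp_pos: [0.5475, 0.3141, 0.2702]
ee_rot: [-1.572, -0.0, -1.709]
force: [0.8, 0.5, -0.6]
opening: 1.002
```

```bash
python3 - <<'E'
from h import *
s=get_state();print(s['time_s'],s['tcp_pos'],s['ee_rot'],s['joint_pos'],s['opening'],s['force'])
f=snap('wrist','w2')
E
```

```text
2.6 [0.54745054 0.31405173 0.27019951] [-1.57155817e+00 -1.82417153e-05 -1.70892446e+00] [4.46914025e-01 4.67298159e-01 1.37996710e+00 4.21436291e-04
 1.29497262e+00 2.15572359e+00] 1.0018990525692255 [ 0.8033968   0.47113957 -0.57176869]
```

View pics/w2.png

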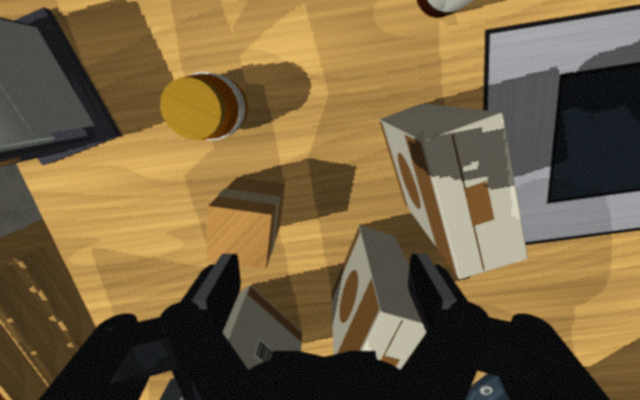

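>>> move_arm:
  commands:
    - [[0, 40, 0, 0], [0, 80, 0, 0], [0, 120, 0, 0], [0, 160, 0, 0], [0, 200, 0, 0], [0, 235, 0, 0], [0, 255, 0, 0], [0, 268, 0, 0], [0, 275, 0, 0], [0, 276, 0, 0]]

```text
time_s: 3.65
tcp_pos: [0.547, 0.3114, -0.0046]
ee_rot: [-1.571, -0.0, -1.711]
force: [-0.8, -0.4, -0.8]
opening: 0.998
```

```bash
python3 - <<'E'
from h import *
s=get_state();print(s['time_s'],s['tcp_pos'],s['ee_rot'],s['opening'],s['force'])
f=snap('scene','s3'); a=f['img'][60:260,220:480,::-1]; cv2.imwrite('pics/s3c.png',cv2.resize(a,None,fx=3,fy=3,interpolation=cv2.INTER_CUBIC))
E
```

```text
3.65 [ 0.54698687  0.31135831 -0.00462719] [-1.57082513e+00 -2.21126854e-05 -1.71130086e+00] 0.997968728389019 [-0.80873669 -0.35869385 -0.7619769 ]
```

View pics/s3c.png

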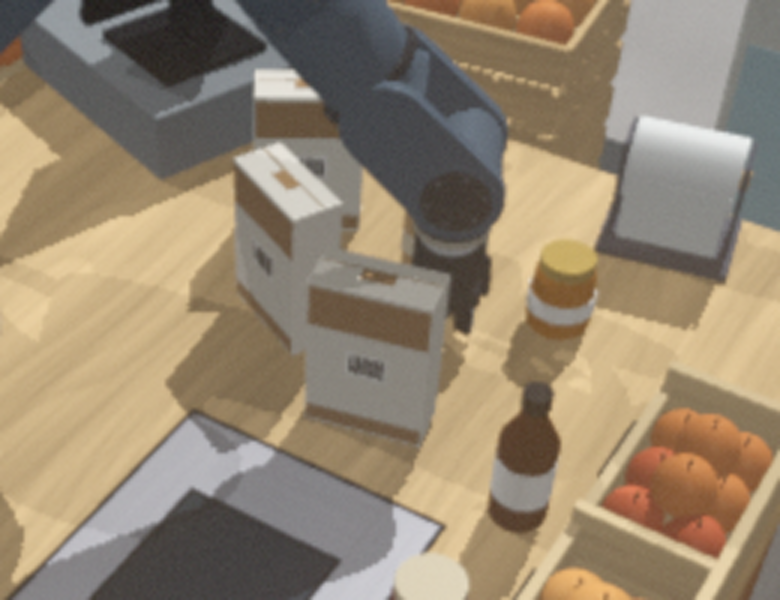

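>>> move_arm:
  commands:
    - [[2, 3, 0, 0], [4, 4, 0.5, 0], [6, 4, 1, 0], [8, 4, 1, 0], [10, 4, 1.5, 0], [12, 4, 1.5, 0], [14, 4, 2, 0], [16, 4, 2, 0], [18, 4, 2.5, 0], [18, 4, 2.5, 0]]

```text
time_s: 4.7
tcp_pos: [0.5468, 0.2932, -0.0087]
ee_rot: [-1.571, -0.0, -1.711]
force: [0.2, 1.0, -0.7]
opening: 1.002
```

```bash
cat >> h.py <<'E'
def carton(f,zr=(.165,.205),roi=(.35,.7,-.3,.26)):
    K=f['camera_matrix'];P=f['pose'];v,u=np.mgrid[0:400,0:640];z=f['z_map']
    d=np.stack([(u-K[0,2])/K[0,0]*z,-(v-K[1,2])/K[1,1]*z,-z],-1);W=d@P[:3,:3].T+P[:3,3]
    m=(W[...,2]>zr[0])&(W[...,2]<zr[1])&(z>0)&(W[...,0]>roi[0])&(W[...,0]<roi[1])&(W[...,1]>roi[2])&(W[...,1]<roi[3])
    # light pixels only
    m&=(f['img'].min(2)>70)
    nl,l,st,c=cv2.connectedComponentsWithStats(m.astype(np.uint8))
    i=1+np.argmax(st[1:,4]);q=W[l==i]
    A=np.c_[q[:,:2],np.ones(len(q))];co=np.linalg.lstsq(A,q[:,2],rcond=None)[0]
    print('n',st[i,4],'px',c[i].round(),cv2.minAreaRect((q[:,:2]*1000).astype(np.float32)),'medz',np.median(q[:,2]).round(4),'tilt deg x,y',np.degrees(co[:2]).round(1))
E
cat > look.py <<'E'
import sys
from h import *
n=sys.argv[1]
s=get_state();print(round(s['time_s'],2),s['tcp_pos'].round(4),s['ee_rot'].round(3),s['force'].round(1))
f=snap('top','t'+n); carton(f)
g=snap('scene','s'+n); carton(g)
a=f['img'][130:270,180:400,::-1];b=g['img'][90:290,240:440,::-1]
a=cv2.resize(a,(400,255));b=cv2.resize(b,(400,400),interpolation=cv2.INTER_CUBIC)
c=np.zeros((400,800,3),np.uint8);c[:255,:400]=a;c[:,400:]=b;cv2.imwrite('pics/l'+n+'.png',c)
E
python3 look.py 4
```

```text
4.7 [ 0.5468  0.2932 -0.0087] [-1.571 -0.    -1.711] [ 0.2  1.  -0.7]
n 618 px [271. 193.] ((531.1455078125, 185.15313720703125), (130.1063690185547, 60.51165008544922), 10.832999229431152) medz 0.1879 tilt deg x,y [0.1 2.2]
n 701 px [345. 155.] ((531.2914428710938, 183.02943420410156), (131.2107391357422, 66.92498016357422), 11.582701683044434) medz 0.1909 tilt deg x,y [-1.7  3.1]
```

View pics/l4.png

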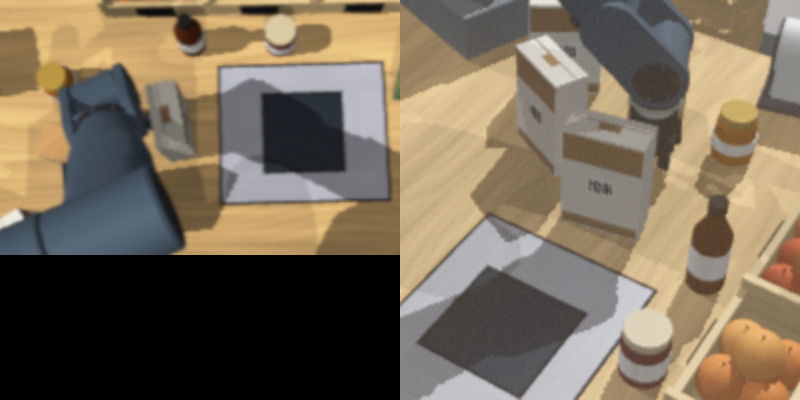

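```bash
python3 - <<'E'
from h import *
for n in('top0','scene0','t4','s4'):
    f=load(n)
    for zr in((.165,.205),(.18,.205)): print(n,zr,end=' ');carton(f,zr)
E
```

```text
top0 (0.165, 0.205) n 653 px [268. 193.] ((531.5938720703125, 192.9178924560547), (130.74879455566406, 60.60381317138672), 12.367788314819336) medz 0.1881 tilt deg x,y [0.4 2.3]
top0 (0.18, 0.205) n 624 px [268. 193.] ((531.55712890625, 193.0716552734375), (130.76113891601562, 60.31793212890625), 12.50102424621582) medz 0.1882 tilt deg x,y [0.  0.5]
scene0 (0.165, 0.205) n 716 px [346. 154.] ((530.9453735351562, 191.66677856445312), (130.88465881347656, 66.61553192138672), 12.575054168701172) medz 0.1909 tilt deg x,y [-1.7  3.3]
scene0 (0.18, 0.205) n 680 px [346. 153.] ((530.9359130859375, 191.6646728515625), (130.865234375, 66.61553192138672), 12.575056076049805) medz 0.191 tilt deg x,y [-0.7  2.6]
t4 (0.165, 0.205) n 618 px [271. 193.] ((531.1455078125, 185.15313720703125), (130.1063690185547, 60.51165008544922), 10.832999229431152) medz 0.1879 tilt deg x,y [0.1 2.2]
t4 (0.18, 0.205) n 590 px [270. 193.] ((531.1970825195312, 185.2298126220703), (129.9762420654297, 60.38043975830078), 10.832998275756836) medz 0.1882 tilt deg x,y [-0.1  0.4]
s4 (0.165, 0.205) n 701 px [345. 155.] ((531.2914428710938, 183.02943420410156), (131.2107391357422, 66.92498016357422), 11.582701683044434) medz 0.1909 tilt deg x,y [-1.7  3.1]
s4 (0.18, 0.205) n 671 px [345. 155.] ((531.2914428710938, 183.02943420410156), (131.2107391357422, 66.92498016357422), 11.582701683044434) medz 0.191 tilt deg x,y [-0.7  2.2]
```

>>> move_arm:
  commands:
    - [[2, 0, 0.3, 0], [5, 0, 0.7, 0], [8.5, 0, 1.2, 0], [12, 0, 1.7, 0], [16, 0, 2.2, 0], [20, 0, 2.8, 0], [24, 0, 3.4, 0], [28, 0, 4, 0], [32, 0, 4.5, 0], [36, 0, 5, 0], [39, 0, 5.5, 0], [40, 0, 5.6, 0]]

```text
time_s: 6.0
tcp_pos: [0.5469, 0.2527, -0.0087]
ee_rot: [-1.571, -0.0, -1.711]
force: [-0.2, 1.9, 0.2]
opening: 1.0
```

```bash
sed -i 's/zr=(.165/zr=(.18/' h.py; python3 look.py 5
```

```text
6.0 [ 0.5469  0.2527 -0.0087] [-1.571 -0.    -1.711] [-0.2  1.9  0.2]
n 604 px [281. 194.] ((526.7221069335938, 147.8921356201172), (130.02438354492188, 60.565147399902344), 2.220022678375244) medz 0.188 tilt deg x,y [-0.   1.1]
n 711 px [337. 161.] ((525.555908203125, 144.45907592773438), (132.24530029296875, 68.03746032714844), 2.7643511295318604) medz 0.1913 tilt deg x,y [-0.6  2.3]
```

View pics/l5.png

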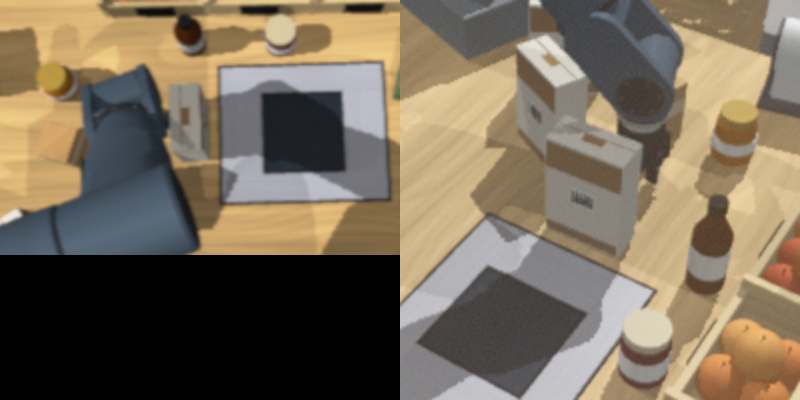

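>>> move_arm:
  commands:
    - [[-4, 0, -0.6, 0], [-8, 0, -1.1, 0], [-7, 0, -8, -0.05], [-6, 0, -14, -0.1], [-5.2, 0, -19.9, -0.14], [-2.2, 0, -19.5, -0.14], [0.7, 0, -19.1, -0.14], [3.7, 0, -18.6, -0.14], [6.7, 0, -18.2, -0.14], [10.6, 0, -17.7, -0.14], [14.6, 0, -17.1, -0.14], [18.6, 0, -16.5, -0.14]]

```text
time_s: 7.3
tcp_pos: [0.528, 0.2367, -0.0086]
ee_rot: [-1.571, 0.0, -1.571]
force: [0.1, 2.6, 0.3]
opening: 1.001
```

```bash
python3 look.py 6
```

```text
7.3 [ 0.528   0.2367 -0.0086] [-1.571  0.    -1.571] [0.1 2.6 0.3]
n 601 px [285. 194.] ((525.4728393554688, 133.05422973632812), (57.6295166015625, 130.5784149169922), 89.94325256347656) medz 0.1881 tilt deg x,y [0.4 0.1]
n 725 px [334. 164.] ((525.2522583007812, 131.69088745117188), (133.91111755371094, 67.48490142822266), 0.9398795366287231) medz 0.1911 tilt deg x,y [-0.4  2.7]
```

>>> move_arm:
  commands:
    - [[4, 0, 0, 0], [8, 0, 0, 0], [12, 0, 0, 0], [16, 0, 0, 0], [20, 0, 0, 0], [24, 0, 0, 0], [28, 0, 0, 0], [32, 0, 0, 0], [36, 0, 0, 0], [40, 0, 0, 0], [44, 0, 0, 0], [48, 0, 0, 0]]

```text
time_s: 8.6
tcp_pos: [0.5279, 0.1886, -0.0087]
ee_rot: [-1.571, -0.0, -1.571]
force: [0.0, 3.2, 1.5]
opening: 1.003
```

```bash
python3 look.py 7
```

```text
8.6 [ 0.5279  0.1886 -0.0087] [-1.571 -0.    -1.571] [0.  3.2 1.5]
n 629 px [298. 194.] ((524.5088500976562, 85.76461791992188), (60.647525787353516, 129.44117736816406), 89.76318359375) medz 0.1882 tilt deg x,y [0.3 0.1]
n 777 px [325. 173.] ((523.8081665039062, 82.50525665283203), (67.95321655273438, 133.71722412109375), 88.07200622558594) medz 0.1909 tilt deg x,y [-0.5  2. ]
```

View pics/l7.png

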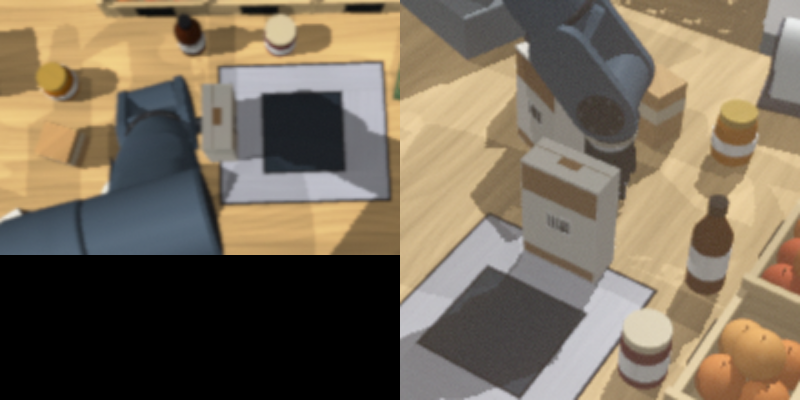

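>>> move_arm:
  commands:
    - [[4, 0, 0, 0], [8, 0, 0, 0], [12, 0, 0, 0], [16, 0, 0, 0], [20, 0, 0, 0], [24, 0, 0, 0], [28, 0, 0, 0], [32, 0, 0, 0], [36, 0, 0, 0], [40, 0, 0, 0], [43, 0, 0, 0], [45, 0, 0, 0]]

```text
time_s: 9.9
tcp_pos: [0.5279, 0.1437, -0.0087]
ee_rot: [-1.571, 0.0, -1.571]
force: [-0.1, 2.6, 0.6]
opening: 1.001
```

```bash
python3 look.py 8
```

```text
9.9 [ 0.5279  0.1437 -0.0087] [-1.571  0.    -1.571] [-0.1  2.6  0.6]
n 599 px [311. 194.] ((524.3084106445312, 40.027095794677734), (59.66741943359375, 128.16903686523438), 89.82198333740234) medz 0.1881 tilt deg x,y [0.1 0.5]
n 816 px [316. 182.] ((525.225830078125, 38.08658218383789), (131.20413208007812, 65.46756744384766), 0.11629070341587067) medz 0.1909 tilt deg x,y [-0.5  2.3]
```

View pics/l8.png

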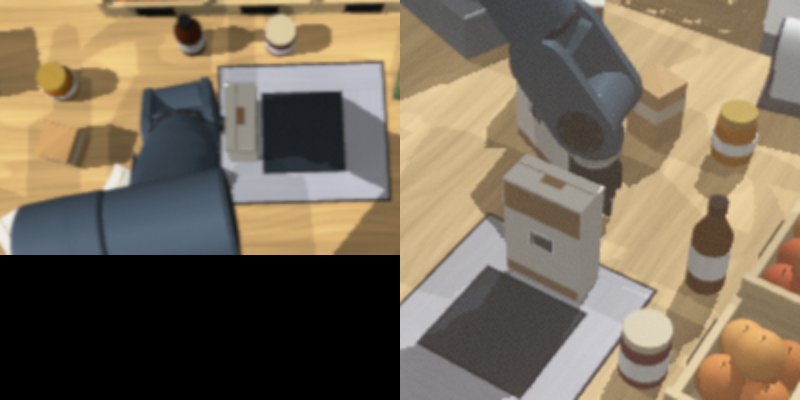

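>>> move_arm:
  commands:
    - [[-10, 0, 0, 0], [-25, 0, 0, 0], [-37, -10, 0, 0], [-37, -45, 0, -0.14], [-37, -85, 0, -0.28], [-37, -125, 0, -0.42], [-37, -155, 0, -0.56], [-37, -171, 0, -0.7], [-37, -171, 0, -0.84], [-37, -171, 0, -0.98], [-37, -171, 0, -1.12], [-37, -171, 0, -1.26]]

```text
time_s: 11.2
tcp_pos: [0.5277, 0.1821, 0.1631]
ee_rot: [-1.57, -0.001, -0.304]
force: [0.3, -0.2, -0.8]
opening: 1.0
```

>>> move_arm:
  commands:
    - [[0, 0, 0, -0.14], [0, 0, 0, -0.28], [0, 0, 0, -0.311], [0, 0, 0, -0.311]]

```text
time_s: 11.6
tcp_pos: [0.5277, 0.182, 0.163]
ee_rot: [-1.571, -0.0, 0.001]
force: [0.0, -0.0, 0.1]
opening: 1.002
```

```bash
python3 look.py 9
```

```text
11.6 [0.5277 0.182  0.163 ] [-1.571e+00 -0.000e+00  1.000e-03] [ 0.  -0.   0.1]
n 582 px [311. 194.] ((524.7538452148438, 41.44969177246094), (57.06793212890625, 129.07322692871094), 89.65422058105469) medz 0.1881 tilt deg x,y [0.1 0. ]
n 815 px [317. 182.] ((524.84423828125, 38.49745178222656), (131.75149536132812, 67.39078521728516), 0.47174936532974243) medz 0.191 tilt deg x,y [-0.5  2.4]
```

View pics/l9.png

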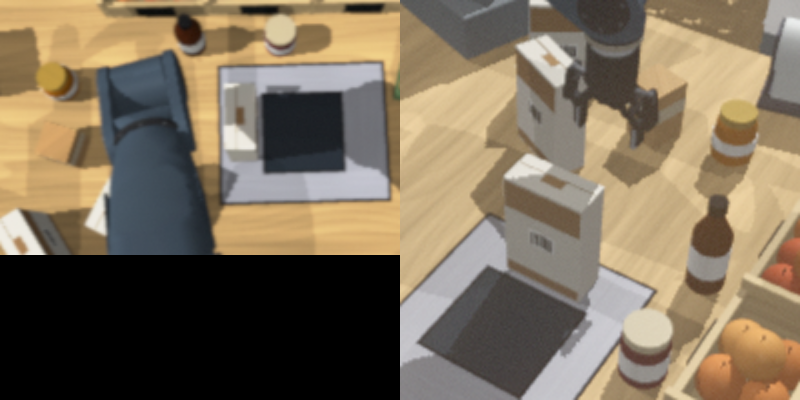

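>>> move_arm:
  commands:
    - [[0, 0, -20, 0], [0, 0, -45, 0], [0, 0, -70, 0], [0, 0, -85, 0], [0, 0, -92, 0], [0, 0, -96, 0], [0, 0, -100, 0], [0, 0, -104, 0], [0, 0, -108, 0], [0, 0, -112, 0], [0, 0, -116, 0], [0, 0, -116, 0]]

```text
time_s: 12.9
tcp_pos: [0.5279, 0.0646, 0.1623]
ee_rot: [-1.571, 0.0, -0.0]
force: [-0.3, 0.5, -0.1]
opening: 0.996
```

```bash
python3 look.py 10
```

```text
12.9 [0.5279 0.0646 0.1623] [-1.571  0.    -0.   ] [-0.3  0.5 -0.1]
n 130 px [323. 195.] ((524.8778686523438, 1.0300378799438477), (10.729074478149414, 126.57870483398438), 89.20378875732422) medz 0.1881 tilt deg x,y [-1.   5.4]
n 888 px [314. 184.] ((524.5755615234375, 26.57969093322754), (72.04635620117188, 132.5010528564453), 89.16576385498047) medz 0.1926 tilt deg x,y [-0.4  6.7]
```

View pics/l10.png

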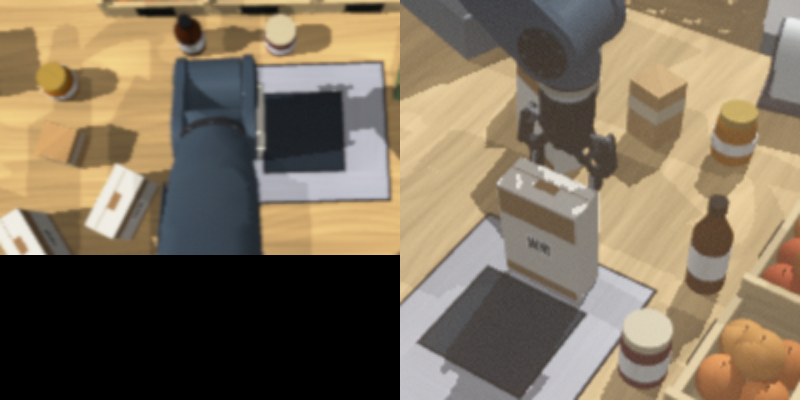

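>>> move_arm:
  commands:
    - [[0, 0, -4, 0], [0, 0, -8, 0], [0, 0, -12, 0], [0, 0, -16, 0], [0, 0, -20, 0], [0, 0, -24, 0], [0, 0, -28, 0], [0, 0, -31, 0], [0, 0, -34, 0], [0, 0, -37, 0], [0, 0, -40, 0], [0, 0, -40, 0]]

```text
time_s: 14.2
tcp_pos: [0.5279, 0.0246, 0.1623]
ee_rot: [-1.571, 0.0, -0.0]
force: [0.7, -0.4, 0.3]
opening: 0.999
```

```bash
python3 look.py 11
```

```text
14.2 [0.5279 0.0246 0.1623] [-1.571  0.    -0.   ] [ 0.7 -0.4  0.3]
n 131 px [252. 232.] ((386.7513732910156, 243.80662536621094), (33.960906982421875, 73.15979766845703), 86.88783264160156) medz 0.1882 tilt deg x,y [1.2 1.2]
n 918 px [304. 195.] ((524.993896484375, -19.321151733398438), (133.6419677734375, 89.92681884765625), 5.284539699554443) medz 0.1899 tilt deg x,y [-0.6 14.4]
```

View pics/l11.png

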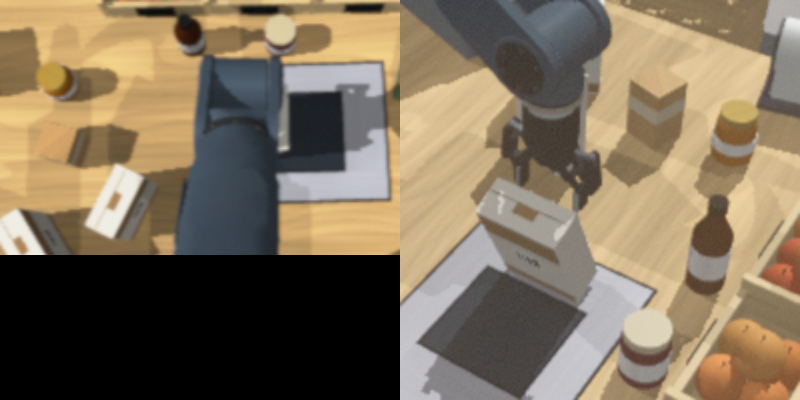

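>>> move_arm:
  commands:
    - [[0, 0, -3, 0], [0, 0, -6, 0], [0, 0, -9, 0], [0, 0, -9, 0], [0, 0, -9, 0], [0, 0, -9, 0], [0, 0, -9, 0], [0, 0, -9, 0], [0, 0, -9, 0], [0, 0, -9, 0]]

```text
time_s: 15.3
tcp_pos: [0.5279, 0.016, 0.1623]
ee_rot: [-1.571, -0.0, -0.0]
force: [0.4, -0.3, -1.2]
opening: 1.0
```

```bash
python3 look.py 12
```

```text
15.3 [0.5279 0.016  0.1623] [-1.571 -0.    -0.   ] [ 0.4 -0.3 -1.2]
n 131 px [252. 232.] ((386.5957336425781, 255.31886291503906), (34.59667205810547, 68.51424407958984), 65.6859359741211) medz 0.1882 tilt deg x,y [-0.7 -1.2]
n 26 px [326. 194.] ((576.5115966796875, 7.5515360832214355), (7.932375431060791, 14.642558097839355), 85.95142364501953) medz 0.192 tilt deg x,y [-9.9 12.4]
```

View pics/l12.png

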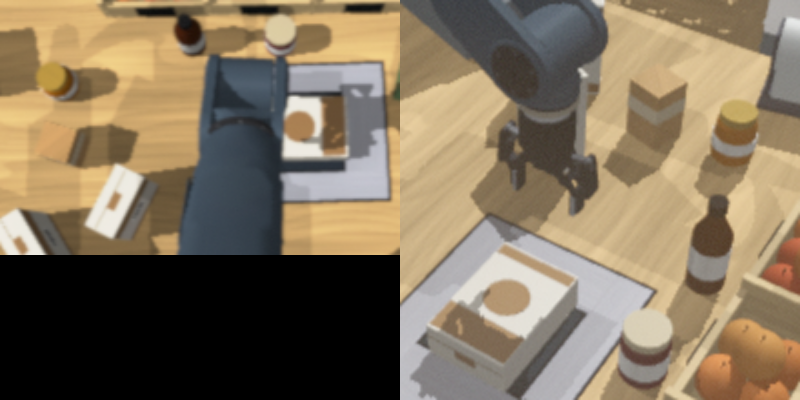

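Fallen flat. I back off and up to get a clear view.

>>> move_arm:
  commands:
    - [[0, -30, 0, 0], [0, -70, 0, 0], [0, -100, 15, 0], [0, -100, 50, 0], [0, -100, 90, 0], [0, -100, 130, 0], [0, -100, 160, 0], [0, -100, 180, 0], [0, -100, 200, 0], [0, -100, 200, 0]]

```text
time_s: 16.4
tcp_pos: [0.5276, 0.2178, 0.2621]
ee_rot: [-1.571, 0.0, 0.002]
force: [-0.3, -0.6, 0.1]
opening: 1.002
```

```bash
cat > fin.py <<'E'
from h import *
s=get_state();print(s['time_s'],s['tcp_pos'],s['force'])
for n in('top','scene'):
    f=snap(n,'f'+n);K=f['camera_matrix'];P=f['pose'];v,u=np.mgrid[0:400,0:640];z=f['z_map']
    d=np.stack([(u-K[0,2])/K[0,0]*z,-(v-K[1,2])/K[1,1]*z,-z],-1);W=d@P[:3,:3].T+P[:3,3]
    m=(abs(W[...,2]-.06)<.008)&(z>0)&(W[...,0]>.35)&(W[...,0]<.68)&(W[...,1]>-.3)&(W[...,1]<.12)
    nl,l,st,c=cv2.connectedComponentsWithStats(m.astype(np.uint8));i=1+np.argmax(st[1:,4]);q=W[l==i]
    print(n,st[i,4],cv2.minAreaRect((q[:,:2]*1000).astype(np.float32)),np.median(q[:,2]))
    A=load(n+'0')['img'].astype(int);D=cv2.absdiff(A.astype(np.uint8),f['img']).max(2);
    im=f['img'][100:300,130:530,::-1] if n=='top' else f['img'][60:380,80:500,::-1]
    cv2.imwrite('pics/f%s_c.png'%n,cv2.resize(im,None,fx=1.8,fy=1.8,interpolation=cv2.INTER_CUBIC))
E
python3 fin.py
```

```text
16.4 [0.52761891 0.21779104 0.26212908] [-0.34388897 -0.60378815  0.05039278]
top 1614 ((524.9915771484375, -85.25784301757812), (189.52330017089844, 129.98768615722656), 89.34513854980469) 0.05836876374503186
scene 2530 ((525.4339599609375, -86.73101806640625), (133.32131958007812, 196.31137084960938), 0.0008400487713515759) 0.06130029558978678
```

View pics/ftop_c.png

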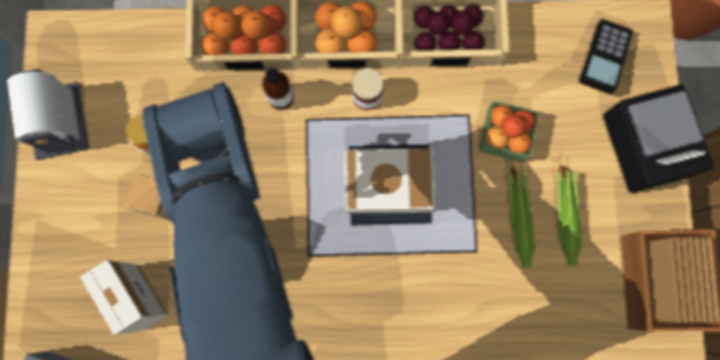

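View pics/fscene_c.png

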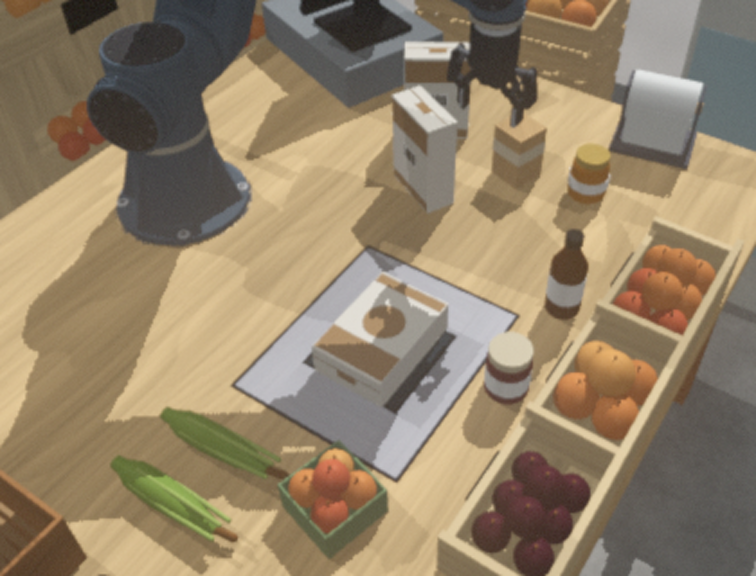

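```bash
python3 - <<'E'
from h import *
for n in('scene0','fscene'):
    f=load(n)
    for r in((.29,.45,.2,.36),(.2,.36,.36,.56)): carton(f,roi=r)
    for r in((.44,.55,.36,.48),): carton(f,(.108,.122),r)
job_done()
E
```

```text
n 538 px [315. 121.] ((365.86285400390625, 278.37646484375), (65.36550903320312, 135.5850830078125), 64.60419464111328) medz 0.1909 tilt deg x,y [-0.   1.6]
n 439 px [323.  89.] ((284.2864074707031, 454.22674560546875), (129.06626892089844, 71.95203399658203), 31.886913299560547) medz 0.1913 tilt deg x,y [-1.4  2.2]
n 302 px [369. 131.] ((493.0640563964844, 419.6739807128906), (75.84998321533203, 74.53240966796875), 71.06681823730469) medz 0.116 tilt deg x,y [-0.2  1. ]
n 530 px [315. 121.] ((366.2011413574219, 277.84307861328125), (64.9677963256836, 136.13792419433594), 64.01415252685547) medz 0.191 tilt deg x,y [-0.4  1.3]
n 327 px [318.  88.] ((282.5764465332031, 453.1191101074219), (125.04963684082031, 73.10782623291016), 30.873842239379883) medz 0.1911 tilt deg x,y [-1.5  2.1]
n 250 px [369. 132.] ((493.9792785644531, 419.12835693359375), (77.2874984741211, 73.77186584472656), 70.41398620605469) medz 0.1161 tilt deg x,y [-0.6  0.5]
the job is handed in; nothing more can be done
```

The carton is lying flat and wholly on the plate, barcode side down, and I handed the job in at about 16.5 s.

- **Slide:** I took the rightmost of the three similar cartons. I pushed it with the back of one open finger, about 50 mm up, which also turned it square to the plate. That is a little above the 40 mm guide, because the finger knuckles touch the carton before the tips do. It did not tilt. It ended up standing on the left end of the plate, centred at about (0.525, 0.039).
- **Topple:** I pushed it at about 175 mm with both fingertips. It tipped to the right over its foot edge.
- **Final position:** Its centre is at about (0.525, -0.086), and the plate centre is at about (0.523, -0.090). It is less than 1° off square and spans y from -0.18 to +0.01; the plate spans -0.27 to +0.09. The barcode faces down, so I could not see it; its position over the glass is worked out from the carton's pose, with more than 50 mm to spare by that estimate.
- **Other items:** I remeasured the two look-alike cartons and the tea carton. Both the nearer look-alike and the tea carton are within 1 mm of where they started. The farther look-alike read about 2 mm off, but the arm partly hid it in that view. I checked the other items only by eye, and they look unmoved.
- **Forces:** Tool forces at the checks between moves were at most about 3.5 N. The gripper is clear of everything.

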